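# Set the three pillar candles on their plates in the hall tray

### The job

Gather the three ivory pillar candles, from the table and the delivery carton, into the wooden tray: stand each one upright on the brass plate of its own size (small on small, medium on medium, large on large), flat inside the plate's rim. Leave the bud vase, the lidded jar and the brass vase standing where they are, and do not tip a candle over.

Things in the scene. Friction and masses are not known exactly. Their poses are not given: they have to be found in the camera images.
- candle_small: The small pillar candle: plain ivory wax cylinder 40 mm in diameter and 85 mm tall (about 100 g), with a flat top and a short dark wick 10 mm high in the middle of it. Origin at the centre of its underside, z up. It stands upright, on the table or in a cell of the carton (whose floor is level with the table).
- candle_medium: The medium pillar candle: plain ivory wax cylinder 52 mm in diameter and 95 mm tall (about 190 g), with a flat top and a short dark wick 10 mm high in the middle of it. Origin at the centre of its underside, z up. It stands upright, on the table or in a cell of the carton (whose floor is level with the table).
- candle_large: The large pillar candle: plain ivory wax cylinder 64 mm in diameter and 105 mm tall (about 310 g), with a flat top and a short dark wick 10 mm high in the middle of it. Origin at the centre of its underside, z up. It stands upright, on the table or in a cell of the carton (whose floor is level with the table).
- plate_small: The small candle plate, for the 40 mm candle: round brass dish, 66 mm over its rim, 60 mm clear inside it; floor 3 mm, rim 8 mm above its origin (centre of its underside). Fixed on the floor (8 mm above the table) of a fixed wooden tray, 320 x 120 mm plus end handles, rim 28 mm high. The three plates stand 98 mm apart, in any order, in a row along the tray and along each plate's x axis.
- plate_medium: The medium candle plate, for the 52 mm candle: round brass dish, 78 mm over its rim, 72 mm clear inside it; floor 3 mm, rim 8 mm above its origin (centre of its underside). Fixed on the floor (8 mm above the table) of a fixed wooden tray, 320 x 120 mm plus end handles, rim 28 mm high. The three plates stand 98 mm apart, in any order, in a row along the tray and along each plate's x axis.
- plate_large: The large candle plate, for the 64 mm candle: round brass dish, 90 mm over its rim, 84 mm clear inside it; floor 3 mm, rim 8 mm above its origin (centre of its underside). Fixed on the floor (8 mm above the table) of a fixed wooden tray, 320 x 120 mm plus end handles, rim 28 mm high. The three plates stand 98 mm apart, in any order, in a row along the tray and along each plate's x axis.
- bud_vase: Look-alike, not a candle: off-white ceramic bud vase, 52 mm in diameter, 90 mm tall, shoulders drawn in to a 32 mm neck above 70 mm, a dark hole in the top and no wick. Origin at the centre of its underside. Stands loose on the table or in the carton; stays there.
- lidded_jar: Look-alike, not a candle: off-white ceramic jar, 63 mm in diameter over its lid, 82 mm to the lid's top, with a round wooden lid knob up to 103 mm and no wick. Origin at the centre of its underside. Stands loose on the table or in the carton; stays there.
- carton: Open cardboard carton, 282 mm (its x) by 143 mm (its y), 100 mm high, walls 4 mm; one full-height divider across its middle makes two cells, each 135 x 135 mm clear, centred 69.5 mm either way along its x axis. Each cell holds one candle or look-alike. Fixed; origin at the centre of its underside.
- brass_vase: Bystander: bulbous brass vase, 90 mm in diameter, 130 mm tall, standing loose beyond the work. Origin at the centre of its underside. A low stack of books (180 x 240 mm, 56 mm high, fixed) lies beside it, towards the robot's right.
Mind the look-alikes: they are no part of the job. Leave any blue or purple look-alike of the candle_medium alone. Leave any purple look-alike of the candle_large alone.

How it is judged:
By the outcome, as a careful person would: the job done as asked, in the order asked, and still so for the second after the job is handed in, with the robot touching nothing.
It also fails if it takes over 93 s, if anything falls off the work surface, if the arm or the gripper's body presses on something with over 40 N, if the wrist force passes 120 N, or if a joint passes its speed limit or range.

### The arm

A 6-joint arm with a two-finger parallel gripper is mounted at the origin on the work surface. World frame = base frame: x ahead of the robot, y to its left, z up, the work surface at z = 0. Lengths are in m, angles in rad, forces in N, time in s.
With the tool pointing down it reaches from about 0.3 to 0.875 m from the base axis. Payload 4.2 kg.
Tool frame: the origin (TCP) lies at the very end of the fingers, on their centre line; the grasp point (between the pads) lies 19 mm behind it; z points along the fingers, y is the line along which they close (so a half turn about z gives the same grasp; the last joint's range is limited). The gripper opens to 85 mm and grips with 20 to 120 N. Pads are 22 mm wide; open, the fingers measure 114 mm over their backs; the gripper's body (76 mm by 85 mm) begins 54 mm behind the grasp point. The pads swing forward as they close: fully open they stand 13 mm farther back than shut.
Start: joints at [-1.151, 0.32, 1.565, -0, 1.257, -0.02], TCP at [0.245, -0.52, 0.231] pointing down, gripper open.
Joint ranges: [-3.11, 3.11], [-0.84, 2.01], [0.21, 2.61], [-1.34, 4.49], [0.05, 2.63], [-2.56, 2.56]. Speed limits (rad/s): [2.57, 2.57, 3.14, 3.14, 3.14, 3.14].

### API

Orientations are given as a 3x3 rotation matrix whose columns are the frame's x, y, z axes.
In Python, from workcell import robot gives the robot as it stands. The module is installed in compiled form; this text tells all that it offers. Calls block until the motion is done:
- robot.move_to(position, orientation): joint-space move of the TCP to a pose.
- robot.line_to(position, attitude=None, speed=0.15, threshold=None): straight line of the TCP; attitude=None keeps the orientation; speed is the mean speed in m/s. With threshold (N) it stops when the force on the tool has changed by that much, and returns True; else False.
- robot.goto_joints(angles): joint-space move.
- robot.command_gripper(opening, grasp_force=None): finger opening in m; grasp_force is the grip in N (None keeps the last); returns when the fingers have stopped.
- robot.hold(seconds).
- robot.inverse_kinematics(position, orientation): joint angles nearest the present ones, or None.
- robot.camera(name): name is "side" or "top" or "wrist"; returns (picture, depth): 400x640x3 uint8, blue, green, red; 400x640 float32, m along the optical axis (not along the pixel's ray), 0 where there is no reading.
- robot.calibration(name): a dict with "fx", "fy", "cx", "cy" (pixels), "origin" and "attitude" of the camera in the world; the wrist camera has in their place "hand_eye" (4x4, takes a point from camera to tool coordinates, whose origin is the TCP and whose axes are the flange's). Camera axes: x right, y up, looking along -z (the intrinsics and any distortion apply to the point x, -y, -z); pixel columns grow to the right and rows downward; lengths in m; the calibration is good to about 2 mm. A picture is of the moment at which its call begins: read the wrist's pose just before it. calibration takes no time and is no camera call.
A pose or a line that the arm cannot do raises robot.MotionError and nothing moves.
- robot.job_done(): hands the job in; it is judged then, once.
Readings, each from a call of its own:
- robot.current_clock(): time.
- robot.current_qpos(): joint angles.
- robot.current_qvel(): joint speeds.
- robot.current_joint_efforts(): joint torques, N m.
- robot.current_ee_pos(): TCP position.
- robot.current_eef_rot(): TCP orientation.
- robot.current_wrist_force(): force on the tool from outside, world axes, zero at the start.
- robot.current_wrist_torque(): the same for the moment, N m.
- robot.current_gripper_width(): finger opening in m.
- robot.current_grasp_force(): force on a finger pad.
Only numpy, scipy, OpenCV 4.12 (cv2) and the standard library are available. Lean on these libraries where they do the work, as an engineer would, in place of code of your own. Each camera call takes 0.05 s, during which the arm holds its last target. There are 200 camera calls.

## Working session

There is one attempt and no reset: what is moved stays moved. The work goes in short steps, each a Python script; the robot and the scene stay as the last script left them, time stands still between calls to the robot, and variables do not carry over. Pictures are saved under pics/ and viewed, at most 14 in all, crops included, and the job is handed in when it is done.

```bash
mkdir -p pics; ls; python3 - <<'E'
from workcell import robot
import cv2,numpy as np
for n in("top","side"):
    p,d=robot.camera(n); cv2.imwrite(f"pics/{n}0.png",p); np.savez(f"{n}0.npz",p=p,d=d)
    c=robot.calibration(n); print(n,{k:np.round(v,4).tolist() if not isinstance(v,str) else v for k,v in c.items()})
print(robot.calibration("wrist"),robot.current_clock())
E
```

```text
pics
top {'fx': 396.1959, 'fy': 396.1959, 'cx': 326.1192, 'cy': 200.6269, 'origin': [0.3799, -0.0371, 1.1324], 'attitude': [[-0.0008, 0.9796, -0.2009], [-1.0, -0.0003, 0.0023], [0.0022, 0.2009, 0.9796]]}
side {'fx': 391.4154, 'fy': 391.4154, 'cx': 320.0157, 'cy': 206.1222, 'origin': [0.4289, 0.6351, 0.7978], 'attitude': [[-0.9655, 0.2, -0.1666], [-0.26, -0.7109, 0.6535], [0.0123, 0.6742, 0.7384]]}
{'fx': 330.2282511067435, 'fy': 330.2282511067435, 'cx': 316.572698879196, 'cy': 200.23015297241272, 'hand_eye': array([[-6.14756092e-04,  9.46534369e-01,  3.22602404e-01,
         8.47088221e-02],
       [ 9.99999359e-01,  8.88763410e-04, -7.02069830e-04,
         6.25816612e-04],
       [-9.51250436e-04,  3.22601765e-01, -9.46534308e-01,
        -1.42758825e-01],
       [ 0.00000000e+00,  0.00000000e+00,  0.00000000e+00,
         1.00000000e+00]])} 0.1
```

View pics/top0.png

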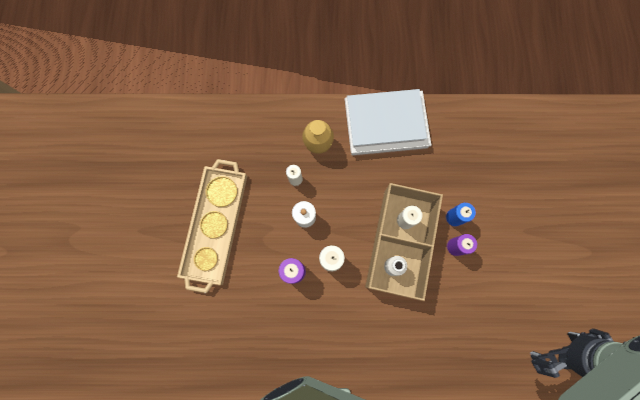

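View pics/side0.png

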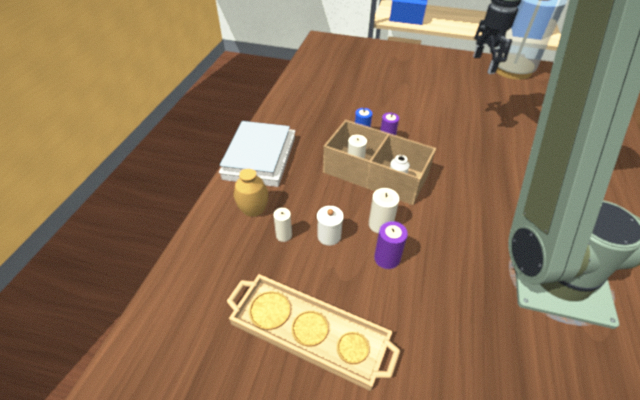

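The top view shows these ivory or off-white objects:
- Thin pillar with wick at (294,172): small candle.
- Knobbed top at (304,213): jar, leave.
- Wide pillar with wick at (332,258): large candle.
- Wick in the carton's far cell at (411,215): medium candle.
- Dark hole in the carton's near cell at (397,265): bud vase, leave.

The purple candles at (291,270) and (466,243) and the blue one at (463,213) are coloured look-alikes, also to be left. The plates are at (222,191), (214,225) and (206,259). I'll measure them and confirm in one crop.

```bash
cat > h.py <<'E'
import numpy as np,cv2
def ray(c,u,v,z):
    d=np.array(c["attitude"])@np.array([(u-c["cx"])/c["fx"],-(v-c["cy"])/c["fy"],-1.0])
    o=np.array(c["origin"]); return o+d*(z-o[2])/d[2]
def blobs(mask,amin=60):
    n,l,s,ce=cv2.connectedComponentsWithStats(mask.astype(np.uint8)*255)
    return [(s[i],ce[i],l==i) for i in range(1,n) if s[i][4]>=amin]
E
python3 - <<'E'
from workcell import robot
from h import *
c=robot.calibration("top"); f=np.load("top0.npz"); p,d=f["p"],f["d"]
A=np.array(c["attitude"]);o=np.array(c["origin"])
v,u=np.mgrid[:400,:640]
P=np.stack([(u-c["cx"])/c["fx"]*d,-(v-c["cy"])/c["fy"]*d,-d],-1)@A.T+o
Z=P[...,2]
hsv=cv2.cvtColor(p,cv2.COLOR_BGR2HSV)
g=(hsv[...,0]>18)&(hsv[...,0]<32)&(hsv[...,1]>130)&(hsv[...,2]>150)&(u<260)
for s,ce,m in blobs(g,150): print("plate",s[:4],s[4],ray(c,s[0]+s[2]/2,s[1]+s[3]/2,0.014).round(4), "diam",round(s[2]*np.median(d[m])/c["fx"],4))
for name,(x,y),r in [("s",(294,172),14),("jar",(304,213),18),("L",(332,258),18),("pL",(291,270),18),("M",(411,215),16),("bud",(397,265),16),("blue",(465,212),16),("pur",(468,243),16),("brass",(318,130),20)]:
    w=(abs(u-x)<r)&(abs(v-y)<r)&(d>0)&(Z>0.05)
    zt=np.percentile(Z[w],90); t=w&(abs(Z-zt)<0.008)
    (a,b),rad=cv2.minEnclosingCircle(np.argwhere(t)[:,::-1].astype(np.float32))
    print(name,"ztop",zt.round(4),"c",round(a),round(b),"xy",ray(c,a,b,zt)[:2].round(4),P[t].mean(0)[:2].round(4),"diam",round(2*rad*np.median(d[t])/c["fx"],4))
w=(u>365)&(u<445)&(v>180)&(v<303)&(Z>0.09)&(Z<0.11)&(hsv[...,1]>50)
print("carton",cv2.minAreaRect(P[w][:,:2].astype(np.float32)))
cv2.imwrite("pics/crop1.png",cv2.resize(p[150:310,270:490],None,fx=3.6,fy=3.6,interpolation=cv2.INTER_CUBIC)[:576,:])
E
```

```text
s ztop 0.0883 c 294 172 xy [0.6752 0.0495] [0.676  0.0497] diam 0.0389
jar ztop 0.0864 c 304 212 xy [0.5631 0.0202] [0.5632 0.0204] diam 0.0621
L ztop 0.1081 c 332 257 xy [ 0.4414 -0.0538] [ 0.4414 -0.054 ] diam 0.0636
pL ztop 0.1082 c 291 270 xy [0.4091 0.0495] [0.4092 0.0496] diam 0.0639
M ztop 0.098 c 412 215 xy [ 0.5531 -0.2676] [ 0.5541 -0.2681] diam 0.0518
bud ztop 0.0918 c 398 265 xy [ 0.4226 -0.226 ] [ 0.4229 -0.2272] diam 0.0333
blue ztop 0.098 c 465 212 xy [ 0.5621 -0.4086] [ 0.5624 -0.4097] diam 0.0532
pur ztop 0.0977 c 467 243 xy [ 0.4783 -0.4069] [ 0.4783 -0.4074] diam 0.053
brass ztop 0.1315 c 318 127 xy [ 0.7866 -0.0165] [ 0.7869 -0.0165] diam 0.0416
carton ((0.4883319139480591, -0.2492280900478363), (0.14384786784648895, 0.28320959210395813), 77.11835479736328)
```

View pics/crop1.png

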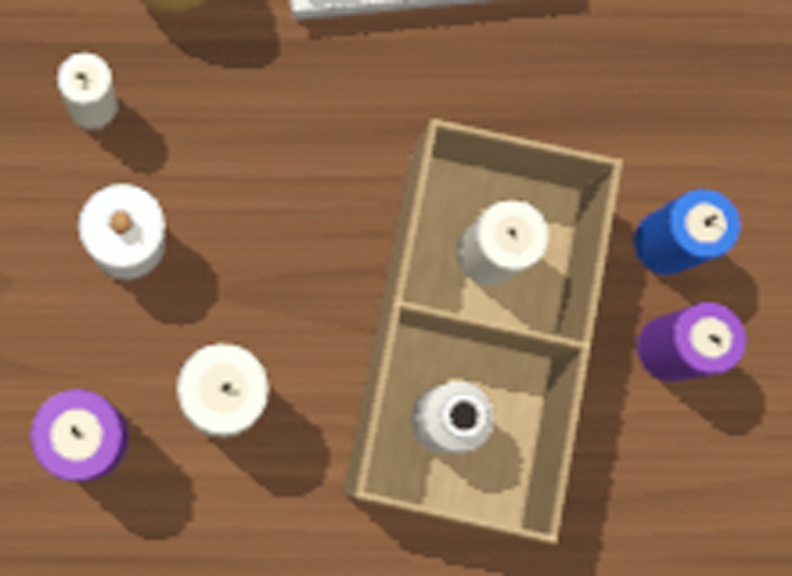

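The crop confirms the three wicks on ivory wax: small at (83,78), large at (225,388) and medium at (512,233). The jar shows its knob and the bud vase its hole. My plate mask found nothing, so I'll fix that and then take the small candle with a close look from the wrist camera.

```bash
cat >> h.py <<'E'
from workcell import robot
def R(ang):  # tool down, closing axis (tool y) at world angle ang
    y=np.array([np.cos(ang),np.sin(ang),0]); z=np.array([0,0,-1.]); return np.column_stack([np.cross(y,z),y,z])
def best(pos,ang):  # half-turn choice nearest the present joints
    q=robot.current_qpos(); out=[]
    for a in (ang,ang+np.pi):
        j=robot.inverse_kinematics(pos,R(a))
        if j is not None: out.append((np.abs(np.array(j)-q).max(),a,j))
    return min(out,key=lambda t:t[0])
def wcam(name=None):
    p0,r0=np.array(robot.current_ee_pos()),np.array(robot.current_eef_rot())
    p,d=robot.camera("wrist"); w=robot.calibration("wrist")
    M=np.eye(4);M[:3,:3]=r0;M[:3,3]=p0; M=M@w["hand_eye"]
    c=dict(w,origin=M[:3,3],attitude=M[:3,:3])
    if name: cv2.imwrite(name,p)
    return p,d,c
def pts(d,c):
    v,u=np.mgrid[:400,:640]
    return np.stack([(u-c["cx"])/c["fx"]*d,-(v-c["cy"])/c["fy"]*d,-d],-1)@np.array(c["attitude"]).T+np.array(c["origin"])
def top_disc(xy,H,c,d,rad):  # centre of flat top near xy at height H
    P=pts(d,c); t=(d>0)&(abs(P[...,2]-H)<0.006)&(np.hypot(P[...,0]-xy[0],P[...,1]-xy[1])<rad+0.02)
    l=max(blobs(t,30),key=lambda b:b[0][4])[2]
    (a,b),r=cv2.minEnclosingCircle(np.argwhere(l)[:,::-1].astype(np.float32))
    return ray(c,a,b,H)[:2], P[l].mean(0), 2*r*np.median(d[l])/c["fx"]
E
python3 - <<'E'
from h import *
c=robot.calibration("top"); f=np.load("top0.npz"); p,d=f["p"],f["d"]
hsv=cv2.cvtColor(p,cv2.COLOR_BGR2HSV); print(hsv[191,222],hsv[225,214],hsv[259,206],hsv[240,225])
v,u=np.mgrid[:400,:640]
g=(hsv[...,1]>120)&(hsv[...,2]>150)&(u<260)&(u>170)&(v>160)&(v<300)
for s,ce,m in blobs(g,150):
    (a,b),r=cv2.minEnclosingCircle(np.argwhere(m)[:,::-1].astype(np.float32))
    print(s[:5],ray(c,*ce,0.014)[:2].round(4),ray(c,a,b,0.014)[:2].round(4),"diam",round(2*r*np.median(d[m])/c["fx"],4),2*np.sqrt(s[4]/np.pi)*np.median(d[m])/c["fx"])
for xy,z,a in [((.676,.05),.045,np.pi/2),((.554,-.268),.055,np.radians(77)),((.4414,-.054),.065,.3),((.5,.26),.06,-.2)]:
    print(best(np.array([*xy,.22]),a)[1:], best(np.array([*xy,z]),a)[1:])
E
```

```text
[ 26  99 250] [ 26 105 248] [ 22 121 237] [ 19  76 245]
[194 248  23  22 169] [0.446 0.303] [0.4437 0.2978] diam 0.0654 0.04108164818748522
(1.5707963267948966, array([ 5.68637531e-02,  4.90575258e-01,  1.32123504e+00, -4.44089210e-16,
        1.32978236e+00, -1.51393257e+00])) (1.5707963267948966, array([ 5.68637531e-02,  6.27771918e-01,  1.54215168e+00, -4.44089210e-16,
        9.71669058e-01, -1.51393257e+00]))
(np.float64(4.485496177625427), array([-4.69254517e-01,  3.90264939e-01,  1.48563994e+00, -4.44089210e-16,
        1.26568777e+00,  1.32843461e+00])) (np.float64(4.485496177625427), array([-4.69254517e-01,  5.35098658e-01,  1.69729022e+00, -4.44089210e-16,
        9.09203777e-01,  1.32843461e+00]))
(0.3, array([-1.47596656e-01,  1.22260467e-01,  1.85867274e+00, -4.44089210e-16,
        1.16065945e+00, -4.47596656e-01])) (0.3, array([-1.47596656e-01,  3.05065298e-01,  2.08346112e+00, -4.44089210e-16,
        7.53066236e-01, -4.47596656e-01]))
(-0.2, array([ 4.59111889e-01,  3.09015073e-01,  1.60945383e+00, -4.44089210e-16,
        1.22312375e+00,  6.59111889e-01])) (-0.2, array([ 4.59111889e-01,  4.62829764e-01,  1.82001283e+00, -4.44089210e-16,
        8.58750055e-01,  6.59111889e-01]))
```

```bash
python3 - <<'E'
from h import *
c=robot.calibration("top"); f=np.load("top0.npz"); p,d=f["p"],f["d"]
hsv=cv2.cvtColor(p,cv2.COLOR_BGR2HSV)
v,u=np.mgrid[:400,:640]
g=((hsv[...,1]>88)&(hsv[...,0]>20)&(hsv[...,2]>150)&(u<260)&(u>170)&(v>160)&(v<300)).astype(np.uint8)
g=cv2.morphologyEx(cv2.morphologyEx(g,cv2.MORPH_CLOSE,np.ones((3,3))),cv2.MORPH_OPEN,np.ones((5,5)))
for s,ce,m in blobs(g,150): print(s[:5],ray(c,*ce,0.014)[:2].round(4),ray(c,s[0]+s[2]/2,s[1]+s[3]/2,.014)[:2].round(4),2*np.sqrt(s[4]/np.pi)*np.median(d[m])/c["fx"])
robot.command_gripper(.07)
S=[.676,.0497]; _,a,_=best(np.array([*S,.2]),np.pi/2)
robot.move_to(np.array([*S,.2]),R(a))
p,d,c=wcam("pics/w_small.png"); print(top_disc(S,.085,c,d,.02)); print(robot.current_clock())
E
```

```text
[206 176  31  31 743] [0.6375 0.2652] [0.6363 0.263 ] 0.08915649343758537
[201 211  26  27 565] [0.5411 0.2814] [0.54   0.2793] 0.07642608696618174
[195 247  22  23 417] [0.4449 0.2985] [0.4442 0.2963] 0.064546479441527
(array([0.67621389, 0.05086092]), array([0.67601164, 0.05089031, 0.08529879]), np.float32(0.03913179))
2.9917
```

View pics/w_small.png

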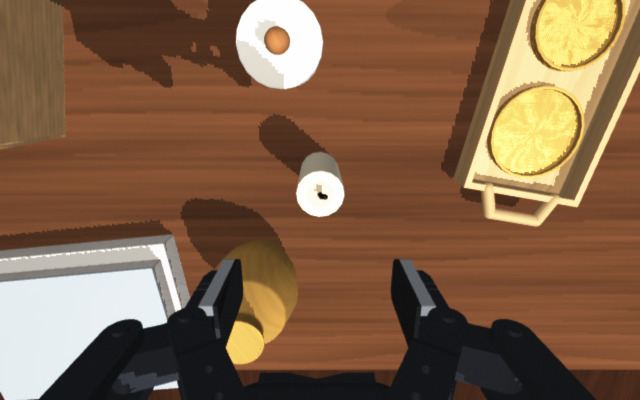

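The wrist view shows the small candle's wick top at (320,193), centred between the fingers, with the brass vase clear of them at (262,300). The plate diameters measured in the top view (89, 76 and 65 mm) match large, medium and small, in that order from far to near. Picking up the small candle and placing it.

```bash
cat >> h.py <<'E'
PL={"small":(.4449,.2980),"medium":(.5411,.2810),"large":(.6375,.2648)}
DIM={"small":(.040,.085),"medium":(.052,.095),"large":(.064,.105)}
def pick(n,xy,opn):
    D,H=DIM[n]; zg=H-.040
    robot.command_gripper(opn)
    robot.line_to(np.array([*xy,zg]),speed=.12)
    robot.command_gripper(D-.01,grasp_force=40)
    print("grip",robot.current_gripper_width(),robot.current_grasp_force(),robot.current_wrist_force())
    robot.line_to(np.array([*xy,zg+.16]),speed=.15)
    print("lifted",robot.current_gripper_width(),robot.current_grasp_force(),robot.current_wrist_force(),robot.current_clock())
def place(n):
    D,H=DIM[n]; zg=H-.040; x,y=PL[n]
    _,a,_=best(np.array([x,y,zg+.16]),1.40)
    robot.line_to(np.array([x,y,zg+.16]),attitude=R(a),speed=.18)
    robot.line_to(np.array([x,y,zg+.03]),speed=.15)
    hit=robot.line_to(np.array([x,y,zg+.009]),speed=.03,threshold=5)
    print("touch",hit,robot.current_ee_pos(),robot.current_wrist_force(),robot.current_gripper_width())
    robot.command_gripper(D+.018)
    robot.line_to(np.array([x,y,zg+.16]),speed=.15)
    print("done",robot.current_clock())
E
python3 - <<'E'
from h import *
pick("small",(.6762,.0505),.065)
E
```

```text
grip 0.03873663331781721 40.3921726369299 [-0.91358731  0.58995947  3.85462129]
lifted 0.0389908286364099 40.30525117646903 [ 0.49400572  0.27725772 -1.36531387] 6.225
```

```bash
python3 - <<'E'
from h import *
place("small")
M=np.array([.5541,-.268]); robot.command_gripper(.085)
_,a,_=best(np.array([*M,.22]),np.radians(77))
robot.move_to(np.array([*M,.22]),R(a))
p,d,c=wcam("pics/w_med.png"); print(top_disc(M,.095,c,d,.026)); print(robot.current_clock())
p,d=robot.camera("top"); ct=robot.calibration("top"); print("small now",top_disc(PL["small"],.099,ct,d,.02))
cv2.imwrite("pics/t1.png",p)
E
```

```text
touch True [0.44471112 0.29793281 0.05683665] [-0.00872084 -0.645516    4.3601655 ] 0.03888861664390964
done 11.3333
(array([ 0.55389945, -0.26780433]), array([ 0.55380022, -0.26778265,  0.09534099]), np.float32(0.050989334))
13.85
small now (array([0.44454618, 0.29568332]), array([0.44563599, 0.29674356, 0.0972128 ]), np.float32(0.040639218))
```

View pics/w_med.png

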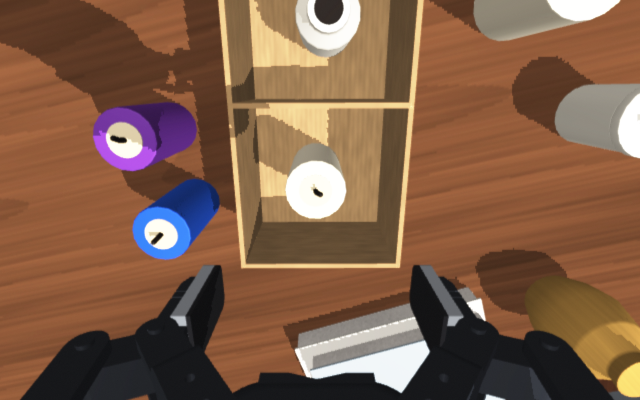

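View pics/t1.png

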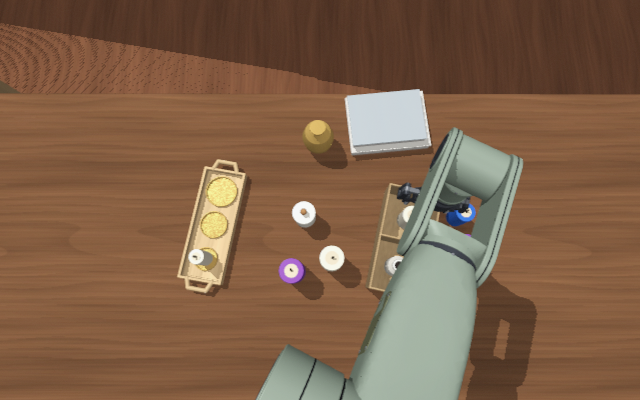

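The wrist view shows the medium candle's wick at (318,191) in its cell. The fingers line up with the cell, and the bud vase is in the other cell at (330,15). The top view shows the small candle upright on its plate at (197,257).

```bash
python3 - <<'E'
from h import *
pick("medium",(.5539,-.2678),.070)
place("medium")
L=np.array([.4414,-.054]); robot.command_gripper(.085)
_,a,_=best(np.array([*L,.23]),.3)
robot.move_to(np.array([*L,.23]),R(a))
p,d,c=wcam("pics/w_large.png"); print(top_disc(L,.105,c,d,.032)); print(robot.current_clock())
E
```

```text
grip 0.0510271237636238 42.28137639351189 [-0.46356271  0.12337468  4.86655581]
lifted 0.05092698796237095 41.880443785339594 [ 0.00809939  0.57826069 -2.27899642] 17.2417
touch True [0.54082056 0.2809336  0.06699319] [-0.98649052  0.11468763  4.10113997] 0.051185815360369875
done 23.5167
(array([ 0.44134205, -0.05239447]), array([ 0.44130928, -0.05204026,  0.10536169]), np.float32(0.06293229))
25.1833
```

View pics/w_large.png

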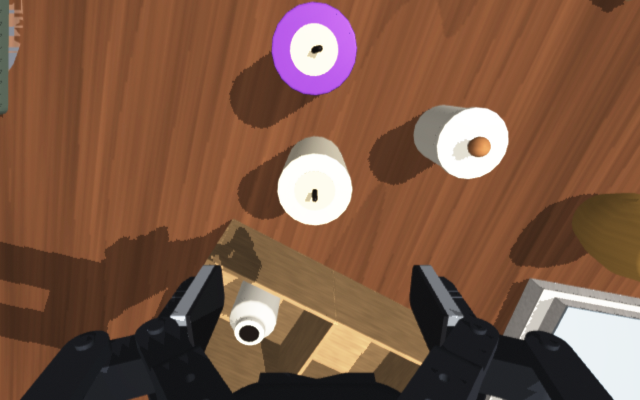

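The wrist view shows the large candle's wick at (315,192), centred between the fingers. The purple look-alike at (315,48) and the jar at (463,143) are clear of them.

```bash
python3 - <<'E'
from h import *
pick("large",(.4413,-.0523),.085)
place("large")
robot.move_to(np.array([.40,.0,.30]),R(best(np.array([.40,.0,.30]),1.4)[1]))
robot.goto_joints([-1.151,.32,1.565,0,1.257,-.02])
p,d=robot.camera("top"); ct=robot.calibration("top"); cv2.imwrite("pics/t2.png",cv2.resize(p[90:310,160:490],None,fx=2.4,fy=2.4))
for n in PL: print(n,top_disc(PL[n],DIM[n][1]+.014,ct,d,DIM[n][0]/2))
p,_=robot.camera("side"); cv2.imwrite("pics/s2.png",cv2.resize(p[90:400,200:460],None,fx=1.9,fy=1.9)); print(robot.current_clock())
E
```

```text
grip 0.06336586293386512 42.836822723038495 [-2.23282013 -0.28302007  6.94921389]
lifted 0.0634795730371465 44.58921575685963 [-0.17736696  0.77545451 -4.05621028] 28.475
touch True [0.6372811  0.26465518 0.07690554] [-0.99138042 -0.74148018  4.23874927] 0.06317605761523928
done 33.7917
small (array([0.44454618, 0.29568332]), array([0.44546395, 0.29694962, 0.09711073]), np.float32(0.040647022))
medium (array([0.54085553, 0.27904882]), array([0.54120736, 0.27951004, 0.10702588]), np.float32(0.052062757))
large (array([0.63831511, 0.26123059]), array([0.63870489, 0.26143968, 0.11725167]), np.float32(0.06403245))
37.225
```

View pics/t2.png

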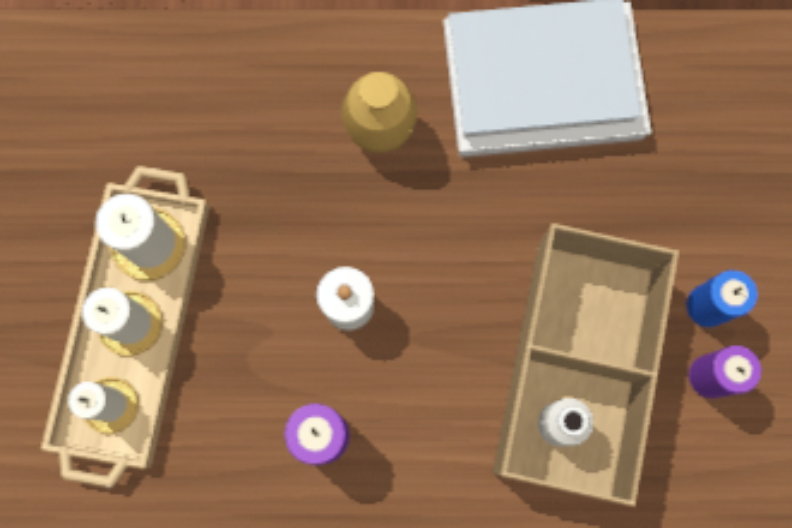

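View pics/s2.png

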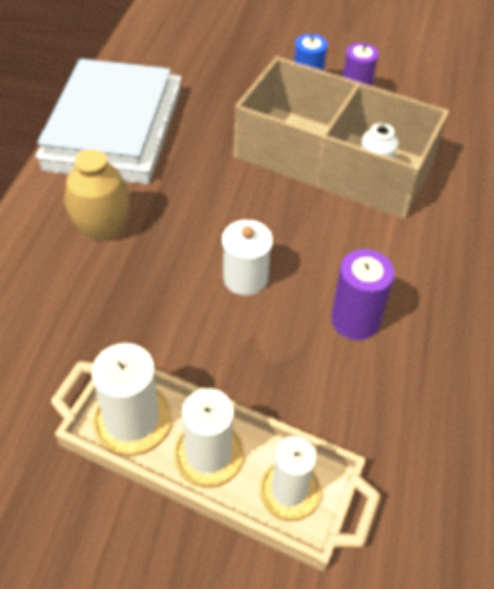

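Both views show the three candles upright on their matching plates: large at (125,222), medium at (105,310) and small at (88,400) in the top crop. They are within about 4 mm of the plate centres, and their tops sit level at the expected heights. The jar, bud vase, brass vase and coloured look-alikes have not moved, so I'm handing in.

```bash
python3 -c "
from workcell import robot
print(robot.job_done())"
```

```text
the job is handed in; nothing more can be done
None
```

All three ivory candles stand upright on their own-size plates in the tray, nothing else was moved, and the job was handed in at about 37 s of the 93 s allowed.

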